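Hook the extraction flap shut with the pole

ROBOT

A 7-joint arm with a two-finger parallel gripper is mounted at the origin on the work surface. World frame = base frame: x ahead of the robot, y to its left, z up, the work surface at z = 0. Lengths are in m, angles in rad, forces in N, time in s.
With the tool pointing down it reaches from about 0.425 to 0.975 m from the base axis. Payload 16.7 kg.
Tool frame: the origin (TCP) lies midway between the tips of the shut fingers; the grasp point (between the pads) lies 19 mm behind it; z points along the fingers, y is the direction in which the jaws open and shut (so a half turn about z gives the same grasp; the last joint's range is limited). The gripper opens to 85 mm and grips with 20 to 120 N. Pads are 22 mm wide; open, the fingers measure 114 mm over their backs; the gripper's body (76 mm by 85 mm) begins 54 mm behind the grasp point. The pads swing forward as they close: fully open they stand 13 mm farther back than shut.
Start: joints at [-1.312, 0.426, 0.074, 1.606, -0.034, 1.111, -0.067], TCP at [0.268, 0.62, 0.231] pointing down, gripper open.
Joint ranges: [-2.85, 2.85], [-0.5, 2.14], [-1.23, 1.37], [0.21, 2.46], [-1.02, 4.16], [0.16, 2.05], [-2.73, 2.73]. Speed limits (rad/s): [1.89, 1.89, 2.39, 2.39, 3.01, 3.01, 3.01].

INTERFACE

Orientations are given as a 3x3 rotation matrix whose columns are the frame's x, y, z axes.
In Python, from rig import robot gives the robot as it stands.
- The arm moves only by the shell command python3 -m pendant 'ROWS' [FORCE]. ROWS is JSON, a list of rows, each a list of 7 numbers: the turn, a rotation vector about the tool's x, y, z in degrees, then the shift along the tool's x, y, z in m, then the closure, from -1 (fully open) to 1 (shut), so that 0 is half open. A call has 1 to 8 rows; each row shifts and turns the commanded pose from where the row before left it, along the tool's axes as they then stand; what a row does not reach is not made up. A row lasts 1/8 s, in which the tool goes at most 62.5 mm and 10.7 degrees, less where a joint would pass 70% of its speed; a pose out of reach is approached as far as the arm can. A call with a gripper value outside its range is refused whole. The fingers move at their own pace and stop on an object; FORCE is the grip in N (left out, the last holds). Time passes only in rows, so rows that do not move let the fingers close. It gives the time, the measured TCP pose, the force and the opening at its end, in the units of the state.
- robot.read_state(): the state, without advancing time (a new reading comes with each control period).
- robot.camera(name): name is "scene" or "side" or "wrist"; returns a dict with "color" (420x560x3 uint8, red, green, blue), "fx", "fy", "cx", "cy" (pixels), "extrinsics" (4x4, takes a point from camera to world coordinates). Camera axes: x right, y down, z forward; pixel columns grow to the right and rows downward; lengths in m; the calibration is good to about 2 mm. The wrist camera is an equidistant fisheye: a pixel r from the principal point sees the ray r / f radians off the axis. A picture is of the moment at which its call begins. There is no depth.
- robot.sign_off(): hands the job in, once; it reports no verdict.
The state is a dict: "time": time; "qpos": joint angles; "dq": joint speeds; "joint_torque": joint torques, N m; "position": TCP position; "eef_rot": TCP orientation; "wrist_force": force on the tool from outside, world axes, zero at the start; "torque": the same for the moment, N m; "gripper_width": opening from 0.0 (shut) to 1.0 (fully open).
Only numpy, scipy, OpenCV 4.12 (cv2) and the standard library are available. Lean on these libraries where they do the work, as an engineer would, in place of code of your own. Each camera call takes 0.05 s, during which the arm holds its last target.

TASK

Spraying is over, so shut the flap on the far side of the extraction box: take the hooked pole from its cradle, hook its prong into the ring eye on the flap, and draw the flap fully closed, keeping up a firm steady pull of about 15 N for a second so its seal beds, but never loading the box beyond 25 N. Then unhook, leave the flap shut and lay the pole back in both forks of its cradle. Touch the box and flap only with the pole, and leave the jar, the tin and the pot where they stand.

Things in the scene. Friction and masses are not known exactly. Their poses are not given: they have to be found in the camera images.
- vent: Fixed dark steel extraction box, 100 deep (x) x 200 wide (y) x 205 mm high, a 90 mm duct stub (35 mm long) low on its +y side. Origin on the table under the flap's hinge line; x points away from the robot, square out of the face with the flap; the box fills x = -100..0, y = -100..100 mm. The hinge line runs along y at x = 0, z = 120 mm.
- flap (a joint): Opening angle (rad) of the flap, an aluminium plate 190 wide x 92 mm high, hinged along its lower edge on the box's +x face. 0 = shut (upright, at a firm stop); grows as its free upper edge leans away from the robot, 0.9 at most. The stiff hinge stays where it is left and takes about 3 to 6 N at the eye to move.
- eye (a point): Nominal centre of the steel ring eye over the middle of the flap's free edge; with the flap shut at x = 24, z = 245 mm of the box; turns with the flap about the hinge line. Axes as the box's when shut. The ring's neck is bent: the ring sits up to 3.5 mm off along this x, and gives a little. Hole 20 mm, wire 5 mm, facing up (tipped 0.25 rad to the robot when shut). Plate's top edge 31 mm below.
- pole: Loose hooked pole, about 0.22 kg: 12 mm square aluminium tube 312 mm long along x, wooden grip 84 long x 20 wide (y) x 28 high (z) round its middle, where it balances. Origin mid-grip, x to the hook end, z up. At x = 150 a round 8 mm steel prong points down (-z) to 52 mm below the tube's axis. Starts in the cradle, prong hanging down at the end away from the robot; rubber knob at the other.
- hook_tip (a point): Lower end of the prong, at x = 150, z = -52 mm of the pole.
- cradle: Fixed wooden cradle: base 170 x 70 x 12 mm, 10 mm thick forks at x = -68 and 68 mm. Each has an upright slot 16 mm wide, floor 75 mm above the table, widening at the top and ending about 102 mm above the table. Origin on the table under its middle, x along the pole. Between the forks (126 mm) the pole's grip is free, its bottom 55 mm above the base.
- seat (a point): Point of the cradle, 81 mm above its origin, where the pole's origin lies when it rests in both forks; axes as the cradle's.
- jar: Bystander: glass paint jar, 68 mm across, 85 mm high; origin under its centre.
- tin: Bystander: open square steel tin with wooden sticks, 75 x 75 x 50 mm; origin under its centre.
- pot: Bystander: grey plastic cleaning pot, 84 mm across, 98 mm high; origin under its centre.

How it is judged:
By the outcome, as a careful person would: the job done as asked, in the order asked, and still so for the second after the job is handed in, with the robot touching nothing.
It also fails if it takes over 69 s, if anything falls off the work surface, if the arm or the gripper's body presses on something with over 40 N, if the wrist force passes 120 N, or if a joint passes its speed limit or range.

## Working session

There is one attempt and no reset: what is moved stays moved. The work goes in short steps, Python scripts to look and compute and a shell command to move; the robot and the scene stay as the last step left them, time stands still between calls to the robot, and variables do not carry over. Pictures are saved under pics/ and viewed, and the job is handed in when it is done.

```bash
ls; mkdir -p pics
python3 - <<'E'
from rig import robot
import cv2,numpy as np
s=robot.read_state();print({k:np.round(v,3).tolist() for k,v in s.items()})
for n in("scene","side","wrist"):
    c=robot.camera(n);cv2.imwrite(f"pics/{n}0.png",c["color"][:,:,::-1]);print(n,c["fx"],c["fy"],c["cx"],c["cy"],np.round(c["extrinsics"],4).tolist())
E
```

```text
pics
{'time': 0.0, 'qpos': [-1.312, 0.427, 0.074, 1.607, -0.034, 1.111, -0.067], 'dq': [0.0, -0.0, -0.0, -0.001, -0.001, -0.001, 0.001], 'joint_torque': [-0.002, -94.983, 3.76, -46.35, 0.019, 0.011, -0.0], 'position': [0.268, 0.619, 0.231], 'eef_rot': [[-0.918, 0.397, -0.0], [0.397, 0.918, -0.001], [-0.0, -0.001, -1.0]], 'wrist_force': [0.292, 0.501, -0.467], 'torque': [-0.002, 0.045, -0.017], 'gripper_width': 0.998}
scene 476.3762516296693 476.3762516296693 279.7343827777898 207.53906598038614 [[0.8544, 0.4508, -0.2583, 0.7623], [0.5195, -0.7342, 0.4371, -0.4866], [0.0074, -0.5076, -0.8615, 1.1257], [0.0, 0.0, 0.0, 1.0]]
side 413.27719698170324 413.27719698170324 278.1168172019867 207.1262575448625 [[0.7678, -0.3284, 0.5501, 0.0063], [-0.6405, -0.3725, 0.6716, -0.5637], [-0.0156, -0.868, -0.4963, 0.6073], [0.0, 0.0, 0.0, 1.0]]
wrist 325.19226210127806 325.19226210127806 279.3331493472283 203.97723681205144 [[0.397, 0.8695, 0.2939, 0.1914], [0.9178, -0.3752, -0.1297, 0.6519], [-0.0025, 0.3212, -0.947, 0.3737], [0.0, 0.0, 0.0, 1.0]]
```

View pics/scene0.png

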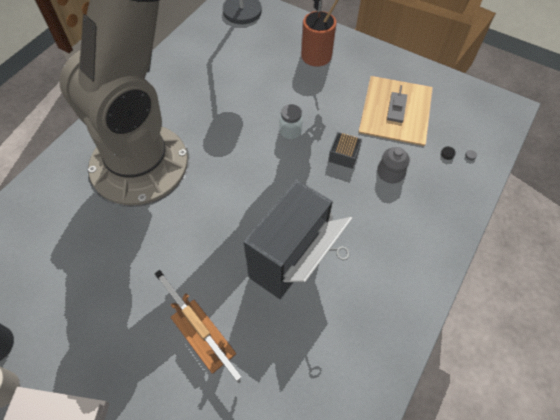

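View pics/side0.png

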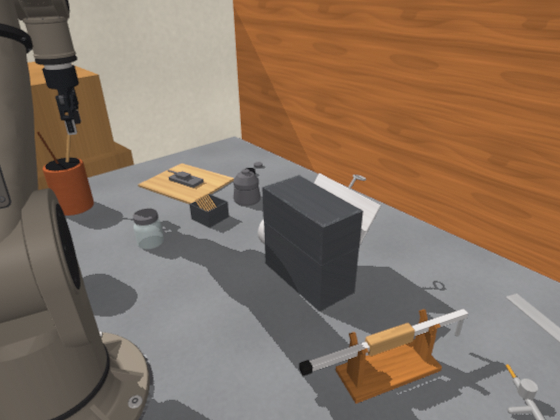

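View pics/wrist0.png

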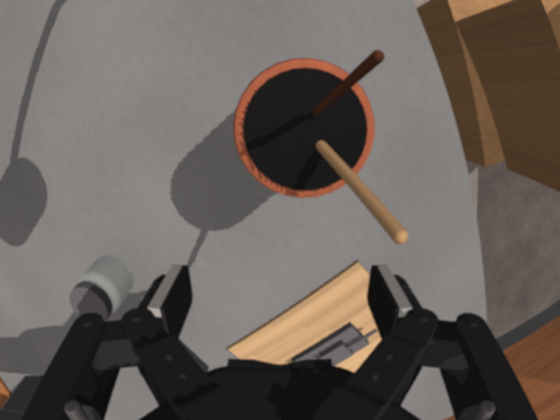

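The scene view shows the pole in its cradle (knob at 158,273; prong end at 238,378), the box at about (290,240), and the flap leaning out with its ring at (343,253). The jar, tin and pot are behind at (291,120), (346,150) and (395,163). I'll enlarge the crops to measure.

Run:
```python
import cv2
a=cv2.imread("pics/scene0.png");b=cv2.imread("pics/side0.png")
def crop(i,x,y,w,h,f,n): cv2.imwrite(n,cv2.resize(i[y:y+h,x:x+w],None,fx=f,fy=f,interpolation=cv2.INTER_CUBIC))
crop(a,230,170,130,130,4.6,"pics/c1.png");crop(a,145,260,130,130,4.6,"pics/c2.png")
crop(b,255,165,140,140,4.2,"pics/c3.png");crop(b,290,290,190,130,4,"pics/c4.png")
```

```text
(no output)
```

View pics/c1.png

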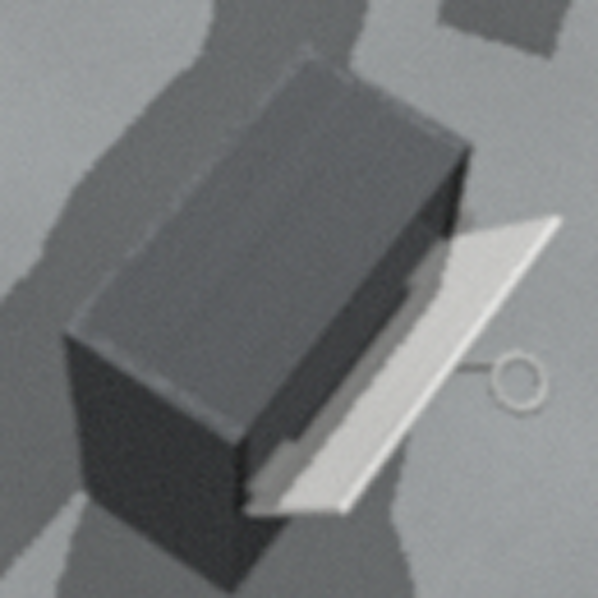

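View pics/c2.png

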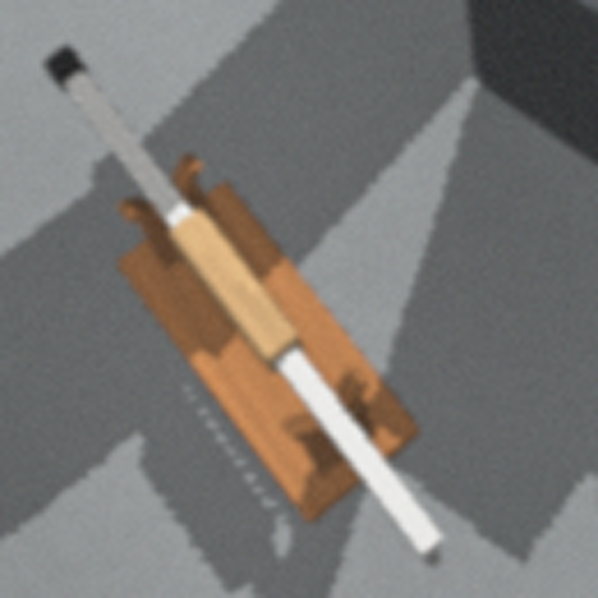

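View pics/c3.png

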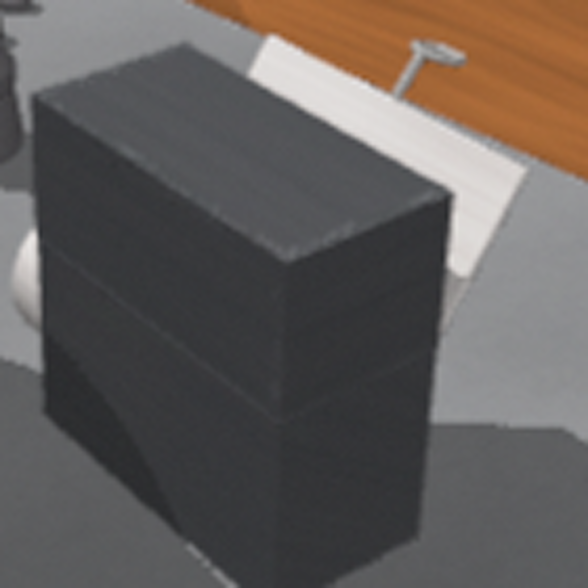

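View pics/c4.png

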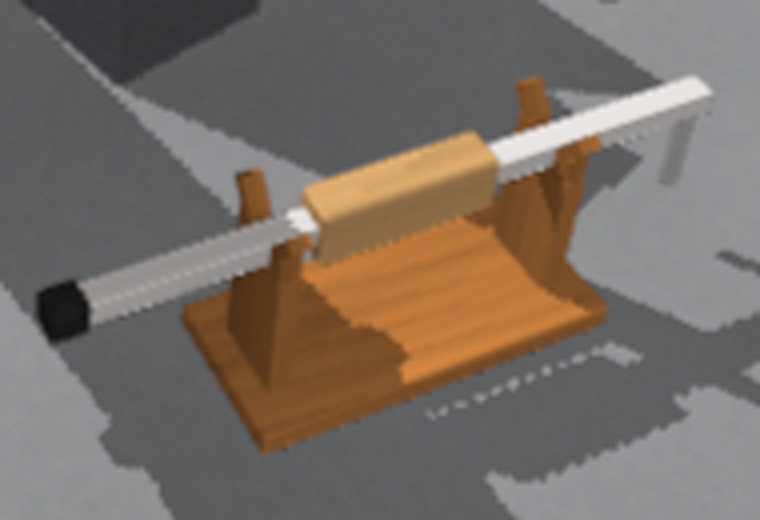

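```bash
cat > h.py <<'E'
import numpy as np, json
from scipy.optimize import least_squares
from scipy.spatial.transform import Rotation as R
CAM={"scene":(476.37625,279.7344,207.5391,np.array([[0.8544,0.4508,-0.2583,0.7623],[0.5195,-0.7342,0.4371,-0.4866],[0.0074,-0.5076,-0.8615,1.1257]])),
"side":(413.2772,278.1168,207.1263,np.array([[0.7678,-0.3284,0.5501,0.0063],[-0.6405,-0.3725,0.6716,-0.5637],[-0.0156,-0.868,-0.4963,0.6073]]))}
def proj(n,P):
    f,cx,cy,E=CAM[n]; p=(np.asarray(P)-E[:,3])@E[:,:3]
    return np.c_[cx+f*p[:,0]/p[:,2],cy+f*p[:,1]/p[:,2]]
def wp(v,L):
    c,s=np.cos(v[2]),np.sin(v[2]);L=np.asarray(L,float)
    return np.c_[v[0]+c*L[:,0]-s*L[:,1],v[1]+s*L[:,0]+c*L[:,1],L[:,2]]
def pick(u,o,f): return np.array(o)+(np.asarray(u,float)+.5)/f-.5
def tri(a,b):
    f=lambda X: np.r_[(proj("scene",[X])[0]-a),(proj("side",[X])[0]-b)]
    r=least_squares(f,[.7,0,.1]);return r.x,r.fun
E
python3 - <<'E'
from h import *
o1,o2,o3,o4=(230,170),(145,260),(255,165),(290,290)
bs=pick([(312,52),(468,150),(238,438),(68,330),(232,592),(88,492)],o1,4.6)
bsl=np.array([(-.1,.1,.205),(0,.1,.205),(0,-.1,.205),(-.1,-.1,.205),(0,-.1,0),(-.1,-.1,0)])
bd=pick([(185,42),(285,262),(35,97),(450,195),(42,412),(418,540)],o3,4.2)
bdl=np.array([(0,.1,.205),(-.1,-.1,.205),(-.1,.1,.205),(0,-.1,.205),(-.1,.1,0),(0,-.1,0)])
f=lambda v:np.r_[proj("scene",wp(v,bsl))-bs,proj("side",wp(v,bdl))-bd].ravel()
r=least_squares(f,[.75,-.1,.1]);V=r.x;print("vent",V,np.round(r.fun.reshape(-1,2),1).tolist())
X,e=tri(pick([(519,382)],o1,4.6)[0],pick([(437,53)],o3,4.2)[0]);print("eye",X,e)
c,s=np.cos(V[2]),np.sin(V[2]);d=X[:2]-V[:2];lx,ly=c*d[0]+s*d[1],-s*d[0]+c*d[1];print("eye local",lx,ly,X[2],"rad",np.hypot(lx,X[2]-.12),np.hypot(.024,.125))
print("q",np.arctan2(lx,X[2]-.12)-np.arctan2(.024,.125))
for a,b in (((560,216),(268,35)),((345,514),(526,170))):
    Y,e=tri(pick([a],o1,4.6)[0],pick([b],o3,4.2)[0]);d=Y[:2]-V[:2];print("flapcorner",c*d[0]+s*d[1],-s*d[0]+c*d[1],Y[2],e, "q",np.arctan2(c*d[0]+s*d[1],Y[2]-.12))
# pole
z=.081
ps=pick([(205,208),(172,232),(300,343),(272,362),(428,545)],o2,4.6);psl=np.array([(-.042,.01,z+.014),(-.042,-.01,z+.014),(.042,.01,z+.014),(.042,-.01,z+.014),(.156,0,z+.006)])
pd=pick([(318,215),(303,190),(473,132),(498,157)],o4,4);pdl=np.array([(-.042,-.01,z+.014),(-.042,.01,z+.014),(.042,.01,z+.014),(.042,-.01,z+.014)])
f=lambda v:np.r_[proj("scene",wp(v,psl))-ps,proj("side",wp(v,pdl))-pd].ravel()
r=least_squares(f,[.5,-.3,-.3]);print("pole",r.x,np.round(r.fun.reshape(-1,2),1).tolist())
cs=pick([(225,183),(122,262),(418,432),(312,522)],o2,4.6);csl=np.array([(-.085,.035,.012),(-.085,-.035,.012),(.085,.035,.012),(.085,-.035,.012)])
cd=pick([(183,310),(605,300),(265,452),(605,318)],o4,4);cdl=np.array([(-.085,.035,.012),(.085,-.035,.012),(-.085,-.035,0),(.085,-.035,0)])
f=lambda v:np.r_[proj("scene",wp(v,csl))-cs,proj("side",wp(v,cdl))-cd].ravel()
r=least_squares(f,r.x);print("cradle",r.x,np.round(r.fun.reshape(-1,2),1).tolist())
E
```

```text
vent [ 0.57167581 -0.03957748 -0.08969162] [[0.1, -2.3], [2.2, -1.7], [-0.1, 1.2], [-0.5, -0.9], [0.4, 1.1], [-0.2, 0.2], [0.6, 0.8], [-0.2, 1.1], [-0.9, -0.4], [0.8, 0.4], [0.4, 1.1], [0.3, 0.2]]
eye [ 0.65833471 -0.04794659  0.21357595] [ 0.05038954 -0.49727495  0.4259609   0.288265  ]
eye local 0.08706019940122328 -0.0005733048812367374 0.21357594555083875 rad 0.12781211173247353 0.127283148923964
q 0.5596511340940962
flapcorner 0.052527057162423084 0.0937731968806178 0.19796389543209642 [ 0.02154229 -0.527463    0.44628432  0.31581435] q 0.5928805737309597
flapcorner 0.05644601774687103 -0.09421256883617134 0.19653984735542748 [ 0.1271327  -0.80302933  0.65001528  0.42150221] q 0.6354350551110227
pole [ 0.44652623 -0.30641557 -0.34403624] [[0.2, -1.4], [-0.1, -1.2], [1.0, -1.7], [-0.5, -0.1], [1.0, 0.7], [1.5, 1.7], [-1.3, -1.2], [0.4, -0.5], [1.5, 1.7]]
cradle [ 0.45528778 -0.30881481 -0.31316737] [[1.2, -1.1], [-0.4, 0.0], [2.4, -1.5], [1.0, -0.4], [-0.1, -0.9], [1.3, 1.2], [0.1, 2.0], [0.0, 1.4]]
```

```bash
python3 -m pendant '[[0,0,0,0,-0.01,-0.05,-1],[0,0,0,-0.03,-0.03,-0.04,-1],[0,0,0,-0.04,-0.034,-0.02,-1],[0,0,0,-0.04,-0.034,-0.02,-1],[0,0,0,-0.04,-0.034,-0.02,-1],[0,0,0,-0.04,-0.034,-0.02,-1],[0,0,0,-0.04,-0.034,0,-1],[0,0,0,-0.04,-0.034,0,-1]]'
```

```text
time: 1.15
position: [0.4193, 0.2868, 0.4015]
eef_rot: [[-0.918, 0.397, 0.0], [0.397, 0.918, 0.0], [0.0, 0.0, -1.0]]
wrist_force: [1.3, 0.2, 0.4]
gripper_width: 0.999
```

```bash
python3 -m pendant '[[0,0,0,-0.033,-0.042,0,-1],[0,0,0,-0.033,-0.042,0,-1],[0,0,0,-0.033,-0.042,0,-1],[0,0,0,-0.033,-0.042,0,-1],[0,0,0,-0.033,-0.042,0,-1],[0,0,0,-0.033,-0.042,0,-1],[0,0,0,-0.012,-0.046,0,-1],[0,0,0,-0.012,-0.046,0,-1]]' && python3 -m pendant '[[0,0,-3.6,-0.012,-0.046,0.02,-1],[0,0,0,-0.012,-0.046,0.04,-1],[0,0,0,-0.012,-0.046,0.04,-1],[0,0,0,-0.012,-0.046,0.04,-1],[0,0,0,0,0,0,-1]]'
python3 - <<'E'
from rig import robot
import cv2,numpy as np
for n in("scene","wrist"):
    c=robot.camera(n);cv2.imwrite(f"pics/{n}1.png",c["color"][:,:,::-1]);print(n,np.round(c["extrinsics"],4).tolist())
E
```

```text
time: 2.15
position: [0.4857, -0.1169, 0.4012]
eef_rot: [[-0.918, 0.397, -0.0], [0.397, 0.918, -0.0], [0.0, -0.0, -1.0]]
wrist_force: [1.2, 0.4, 0.6]
gripper_width: 1.002
time: 2.78
position: [0.4632, -0.3073, 0.2584]
eef_rot: [[-0.939, 0.344, -0.006], [0.344, 0.939, -0.001], [0.005, -0.003, -1.0]]
wrist_force: [0.3, 1.4, 0.3]
gripper_width: 1.004
scene [[0.8544, 0.4508, -0.2583, 0.7623], [0.5195, -0.7342, 0.4371, -0.4866], [0.0074, -0.5076, -0.8615, 1.1257], [0.0, 0.0, 0.0, 1.0]]
wrist [[0.342, 0.8912, 0.298, 0.3871], [0.9397, -0.3234, -0.1114, -0.2778], [-0.0029, 0.3181, -0.9481, 0.4032], [0.0, 0.0, 0.0, 1.0]]
```

View pics/wrist1.png

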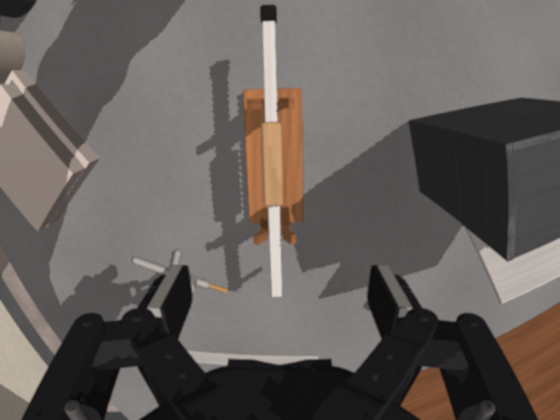

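```bash
cat >> h.py <<'E'
def wray(E,u,v,z):
    d=np.array([u-279.333,v-203.977]);r=np.hypot(*d);t=r/325.192
    q=np.r_[d/r*np.sin(t),np.cos(t)];E=np.asarray(E);w=E[:3,:3]@q
    return E[:3,3]+w*(z-E[2,3])/w[2]
E
python3 - <<'E'
import cv2
a=cv2.imread("pics/wrist1.png");cv2.imwrite("pics/c5.png",cv2.resize(a[0:300,210:330],None,fx=2.0,fy=2.0,interpolation=cv2.INTER_CUBIC))
cv2.imwrite("pics/c5b.png",cv2.resize(a[80:250,230:320],None,fx=3.5,fy=3.5,interpolation=cv2.INTER_CUBIC))
E
```

```text
(no output)
```

View pics/c5b.png

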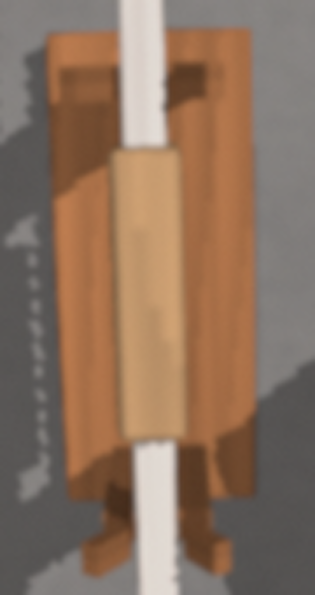

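Run:
```python
from h import *
E=[[0.342,0.8912,0.298,0.3871],[0.9397,-0.3234,-0.1114,-0.2778],[-0.0029,0.3181,-0.9481,0.4032]]
def go(pts,z,name):
    p=[wray(E,*pick([q],(230,80),3.5)[0],z)[:2] for q in pts];tl,tr,bl,br=p
    a=(bl+br-tl-tr)/2;print(name,"c",np.mean(p,0),"len",np.hypot(*a),"w",np.hypot(*(tl-tr)),np.hypot(*(bl-br)),"yaw",np.arctan2(a[1],a[0]))
go([(112,149),(178,149),(121,439),(186,439)],.095,"grip")
go([(50,35),(250,30),(68,498),(255,495)],.012,"base")
for u,v in((280-3,296),):print(wray(E,277,296,.087))
print(wray(E,268.5,6,.087))
```

```text
grip c [ 0.44407242 -0.30673787] len 0.08230750366876331 w 0.01774816381498956 0.01859885207056465 yaw -0.3255950146946487
base c [ 0.45176734 -0.30934553] len 0.16739235709216152 w 0.06756321920479401 0.06929815105439244 yaw -0.32827631302453697
[ 0.59207713 -0.35628612  0.087     ]
[ 0.29611565 -0.25663832  0.087     ]
```

```bash
python3 -m pendant '[[0,0,-1.3,0.0095,-0.0053,0.03,-1],[0,0,0,0,0,0.05,-1],[0,0,0,0,0,0.04,-1],[0,0,0,0,0,0,-1],[0,0,0,0,0,0,-1]]'
python3 - <<'E'
from rig import robot
import cv2,numpy as np
for n in("wrist",):
    c=robot.camera(n);cv2.imwrite(f"pics/{n}2.png",c["color"][:,:,::-1]);print(n,np.round(c["extrinsics"],4).tolist())
E
```

```text
time: 3.5
position: [0.4565, -0.3061, 0.1433]
eef_rot: [[-0.949, 0.316, 0.002], [0.316, 0.949, -0.001], [-0.002, 0.0, -1.0]]
wrist_force: [0.1, -0.2, 0.2]
gripper_width: 1.002
wrist [[0.3163, 0.8979, 0.3062, 0.3775], [0.9487, -0.2989, -0.1032, -0.2803], [-0.0011, 0.3231, -0.9464, 0.2861], [0.0, 0.0, 0.0, 1.0]]
```

View pics/wrist2.png

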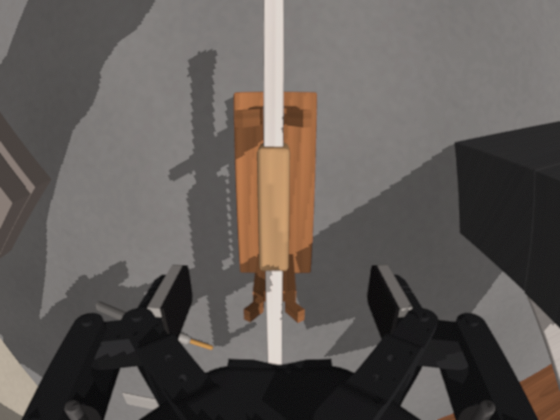

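Run:
```python
from h import *
E=[[0.3163,0.8979,0.3062,0.3775],[0.9487,-0.2989,-0.1032,-0.2803],[-0.0011,0.3231,-0.9464,0.2861]]
a=(wray(E,259,147,.095)+wray(E,288,147,.095))/2;b=(wray(E,260,270,.095)+wray(E,288.5,270,.095))/2
print(a,b,(a+b)/2,np.hypot(*(a-b)[:2]),np.arctan2(*(b-a)[1::-1]))
T=np.array([.4565,-.3061]);Rt=np.array([[-.949,.316],[.316,.949]]);print("in tool",Rt.T@((a+b)[:2]/2-T))
```

```text
[ 0.40442016 -0.29314819  0.095     ] [ 0.48309514 -0.31936384  0.095     ] [ 0.44375765 -0.30625601  0.095     ] 0.08292775995290111 -0.32164361435757116
in tool [ 0.01204319 -0.00417464]
```

```bash
python3 -m pendant '[[0,0,0,0.005,-0.004,0.02,-1],[0,0,0,0,0,0.03,-1],[0,0,0,0,0,0.028,-1],[0,0,0,0,0,0,-1],[0,0,0,0,0,0,1],[0,0,0,0,0,0,1],[0,0,0,0,0,0,1],[0,0,0,0,0,0,1]]' 60
python3 -m pendant '[[0,0,0,0,0,0,1],[0,0,0,0,0,0,1]]' 100
python3 - <<'E'
from rig import robot
import cv2,numpy as np
print(robot.read_state()["wrist_force"],robot.read_state()["torque"])
c=robot.camera("wrist");cv2.imwrite(f"pics/wrist3.png",c["color"][:,:,::-1])
E
```

```text
time: 4.55
position: [0.4496, -0.3085, 0.064]
eef_rot: [[-0.948, 0.317, 0.001], [0.317, 0.948, -0.0], [-0.001, 0.0, -1.0]]
wrist_force: [-1.2, 3.0, 10.0]
gripper_width: 0.223
time: 4.8
position: [0.4496, -0.3085, 0.0641]
eef_rot: [[-0.948, 0.317, 0.001], [0.317, 0.948, 0.0], [-0.001, 0.0, -1.0]]
wrist_force: [-2.4, 3.0, 13.8]
gripper_width: 0.217
[-2.38470357  3.00788688 13.79966345] [ 0.49026107  0.59667425 -0.04831253]
```

View pics/wrist3.png

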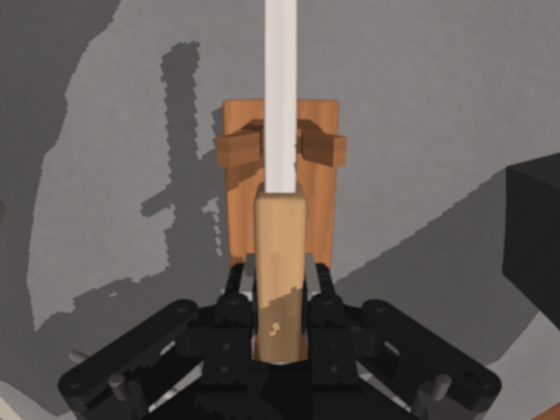

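```bash
python3 -m pendant '[[0,0,0,0,0,-0.01,1],[0,0,0,0,0,-0.03,1],[0,0,0,0,0,-0.05,1],[0,0,-4.3,0,0,-0.055,1],[0,0,-4.5,0,0,-0.055,1],[0,0,-4.5,0,0,-0.056,1],[0,0,0,0,0,0,1],[0,0,0,0,0,0,1]]'
python3 - <<'E'
from rig import robot
import cv2,numpy as np
for n in("scene","side"):
    c=robot.camera(n);cv2.imwrite(f"pics/{n}4.png",c["color"][:,:,::-1])
E
```

```text
time: 5.85
position: [0.449, -0.308, 0.3188]
eef_rot: [[-0.996, 0.091, -0.0], [0.091, 0.996, 0.001], [0.0, 0.001, -1.0]]
wrist_force: [-0.2, 0.4, -3.4]
gripper_width: 0.216
```

View pics/scene4.png

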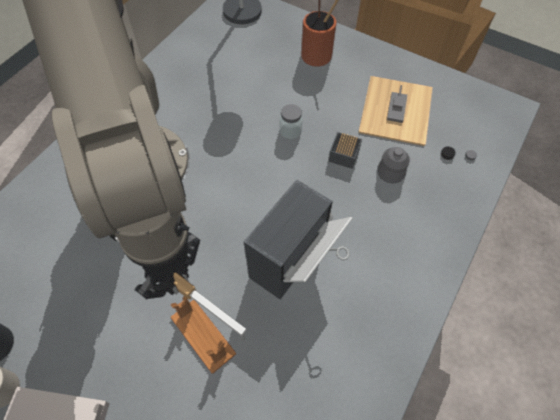

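View pics/side4.png

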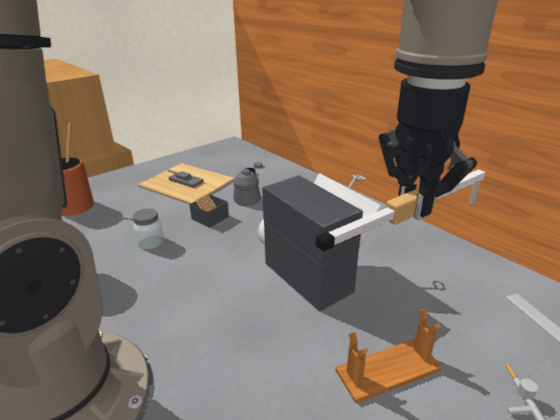

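```bash
python3 -m pendant '[[0,0,0,-0.007,0.026,0,1],[0,0,0,-0.007,0.046,0,1],[0,0,0,-0.007,0.046,0,1],[0,0,0,-0.007,0.046,0,1],[0,0,0,-0.007,0.046,0,1],[0,0,0,-0.006,0.046,0,1],[0,0,0,0,0.022,0,1],[0,0,0,0,0,0,1]]'
python3 - <<'E'
from rig import robot
import cv2,numpy as np
for n in("scene","side","wrist"):
    c=robot.camera(n);cv2.imwrite(f"pics/{n}5.png",c["color"][:,:,::-1])
print(robot.read_state()["position"],robot.read_state()["wrist_force"])
a=cv2.imread("pics/scene5.png");b=cv2.imread("pics/side5.png")
def crop(i,x,y,w,h,f,n): cv2.imwrite(n,cv2.resize(i[y:y+h,x:x+w],None,fx=f,fy=f,interpolation=cv2.INTER_CUBIC))
crop(a,280,200,100,100,6,"pics/c6.png");crop(b,280,110,120,120,5,"pics/c7.png")
E
```

```text
time: 6.95
position: [0.5149, -0.0335, 0.3179]
eef_rot: [[-0.996, 0.088, -0.003], [0.088, 0.996, -0.001], [0.002, -0.001, -1.0]]
wrist_force: [-0.4, -1.2, -3.7]
gripper_width: 0.219
[ 0.51484382 -0.0361267   0.31869499] [ 0.10445179  0.33826404 -2.43348098]
```

View pics/c6.png

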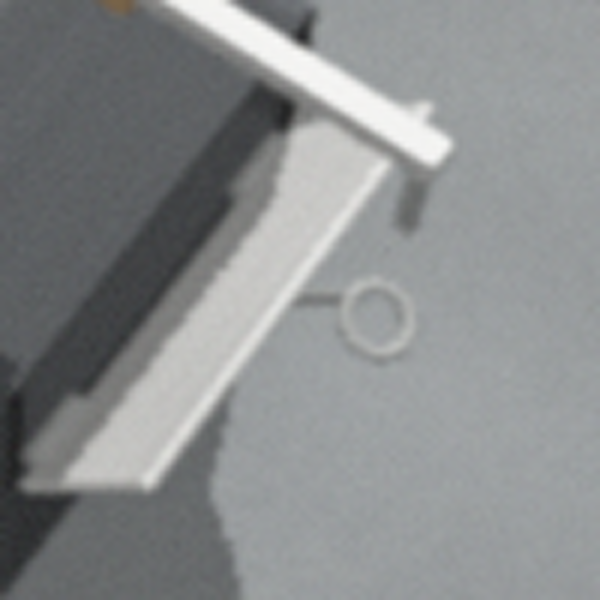

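View pics/c7.png

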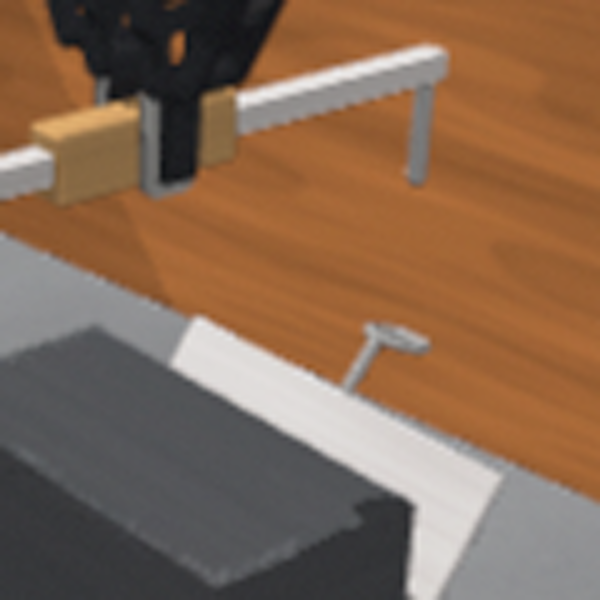

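View pics/wrist5.png

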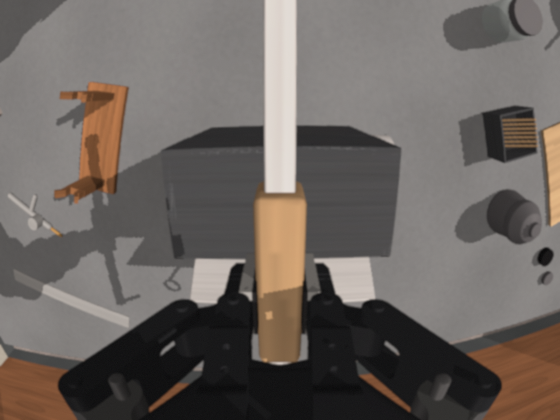

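Run:
```python
from h import *
for n,a,b in(("tip",(405,230),(415,181)),("prongtop",(418,175),(424,80)),("ring",(378,317),(398,340))):
    print(n,tri(pick([a],(280,200),6)[0],pick([b],(280,110),5)[0]))
c=np.cos(.09);s=np.sin(.09);ax=np.array([c,-s])
print("tip pred",np.array([.5148,-.0361])+.1438*ax,.3187+.017-.052)
```

```text
tip (array([ 0.65966171, -0.04977   ,  0.28650329]), array([ 0.03796917, -0.49756464,  0.43396383,  0.29918112]))
prongtop (array([ 0.65900524, -0.0516881 ,  0.33001065]), array([ 0.06835874, -1.14022273,  1.00454798,  0.70095964]))
ring (array([ 0.65870572, -0.04810244,  0.21325688]), array([ 0.00572337, -0.05630216,  0.0482402 ,  0.03263825]))
tip pred [ 0.658018   -0.04902454] 0.2837
```

```bash
python3 -m pendant '[[0,0,0,0.001,0.0015,0.02,1],[0,0,0,0,0,0.025,1],[0,0,0,0,0,0.013,1],[0,0,0,0,0,0,1],[0,0,0,0,0,0,1]]'
python3 - <<'E'
from rig import robot
import cv2,numpy as np
for n in("scene","side"):
    c=robot.camera(n);cv2.imwrite(f"pics/{n}6.png",c["color"][:,:,::-1])
print(robot.read_state()["position"],robot.read_state()["wrist_force"])
a=cv2.imread("pics/scene6.png");b=cv2.imread("pics/side6.png")
f=lambda i,x,y:cv2.resize(i[y:y+60,x:x+60],None,fx=6.6,fy=6.6,interpolation=cv2.INTER_CUBIC)
cv2.imwrite("pics/c8.png",np.hstack([f(a,310,220),f(b,330,140)]))
E
```

```text
time: 7.72
position: [0.5148, -0.0339, 0.262]
eef_rot: [[-0.996, 0.091, 0.001], [0.091, 0.996, 0.0], [-0.001, 0.0, -1.0]]
wrist_force: [0.5, -0.5, -1.7]
gripper_width: 0.215
[ 0.5147492  -0.03365726  0.26205841] [ 0.18938455 -0.04526133 -1.89927442]
```

View pics/c8.png

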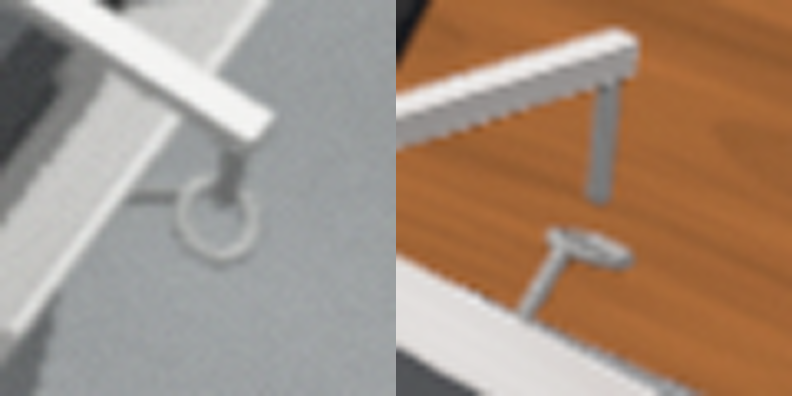

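Run:
```python
from h import *
for n,a,b in(("tip",(226,200),(597-396,198)),("ring",(217,215),(591-396,246))):
    print(n,tri(pick([a],(310,220),6.6)[0],pick([b],(330,140),6.6)[0]))
```

```text
tip (array([ 0.65974464, -0.04908941,  0.23157095]), array([ 0.06522431, -0.6779372 ,  0.58374745,  0.39655247]))
ring (array([ 0.65829362, -0.04832743,  0.21511132]), array([ 0.01788428, -0.17701182,  0.15166363,  0.1026596 ]))
```

```bash
python3 -m pendant '[[0,0,0,0.001,0.0005,0.008,1],[0,0,0,0,0,0.010,1],[0,0,0,0,0,0.010,1],[0,0,0,0,0,0.010,1],[0,0,0,0,0,0,1]]'
python3 - <<'E'
from rig import robot
import cv2,numpy as np
for n in("scene","side"):
    c=robot.camera(n);cv2.imwrite(f"pics/{n}7.png",c["color"][:,:,::-1])
print(robot.read_state()["position"],robot.read_state()["wrist_force"])
a=cv2.imread("pics/scene7.png");b=cv2.imread("pics/side7.png")
f=lambda i,x,y:cv2.resize(i[y:y+60,x:x+60],None,fx=6.6,fy=6.6,interpolation=cv2.INTER_CUBIC)
cv2.imwrite("pics/c9.png",np.hstack([f(a,310,220),f(b,330,140)]))
E
```

```text
time: 8.45
position: [0.513, -0.033, 0.2224]
eef_rot: [[-0.996, 0.09, -0.002], [0.09, 0.996, -0.001], [0.001, -0.001, -1.0]]
wrist_force: [0.8, 0.5, -2.9]
gripper_width: 0.222
[ 0.51347939 -0.03306682  0.22331191] [-0.615896    0.74211192 -2.14340346]
```

View pics/c9.png

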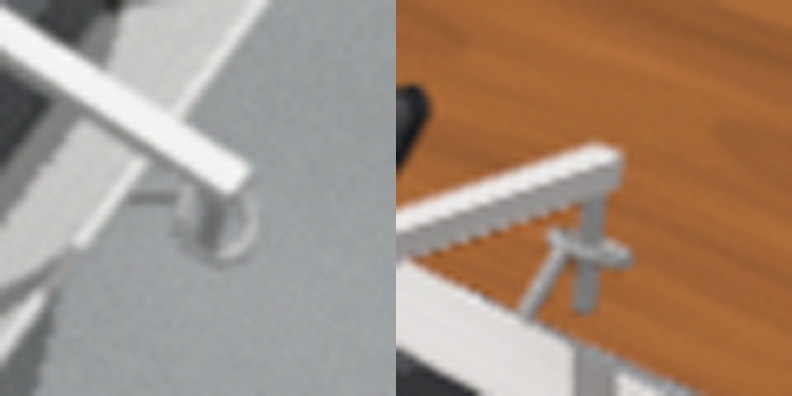

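```bash
python3 -m pendant '[[0,0,0,0.003,0,0,1],[0,0,0,0.003,0,0,1],[0,0,0,0.004,0,-0.003,1],[0,0,0,0.005,0,-0.004,1],[0,0,0,0.005,0,-0.004,1],[0,0,0,0.005,0,-0.003,1]]'
python3 - <<'E'
from rig import robot
import cv2,numpy as np
print(robot.read_state()["position"],robot.read_state()["wrist_force"])
for n in("scene","side"):
    c=robot.camera(n);cv2.imwrite(f"pics/{n}8.png",c["color"][:,:,::-1])
a=cv2.imread("pics/scene8.png");b=cv2.imread("pics/side8.png")
f=lambda i,x,y:cv2.resize(i[y:y+60,x:x+60],None,fx=6.6,fy=6.6,interpolation=cv2.INTER_CUBIC)
cv2.imwrite("pics/c10.png",np.hstack([f(a,300,200),f(b,320,140)]))
E
```

```text
time: 9.3
position: [0.4889, -0.0308, 0.2379]
eef_rot: [[-0.996, 0.09, 0.002], [0.09, 0.996, 0.0], [-0.002, 0.0, -1.0]]
wrist_force: [6.2, -1.1, -4.3]
gripper_width: 0.219
[ 0.48890009 -0.0307785   0.23786212] [ 6.20397239 -1.07986379 -4.33478677]
```

View pics/c10.png

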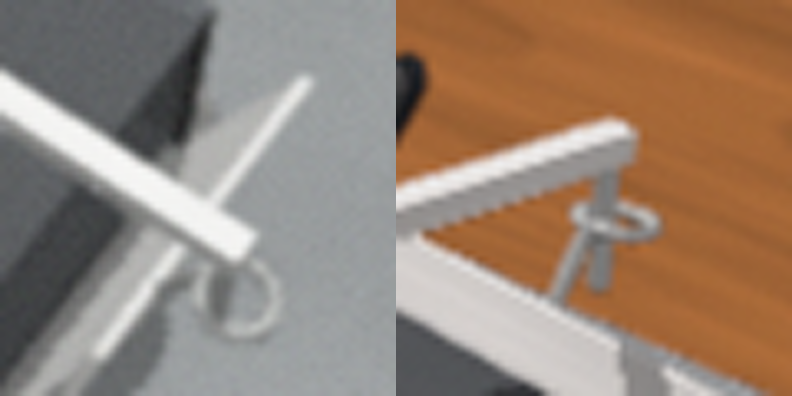

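```bash
python3 -m pendant '[[0,0,0,0.005,0,-0.003,1],[0,0,0,0.005,0,-0.003,1],[0,0,0,0.005,0,-0.002,1],[0,0,0,0.005,0,-0.002,1],[0,0,0,0.004,0,-0.001,1],[0,0,0,0.004,0,-0.001,1],[0,0,0,0.003,0,-0.001,1]]'
python3 - <<'E'
from rig import robot
import cv2,numpy as np
print(robot.read_state()["position"],robot.read_state()["wrist_force"])
for n in("scene","side"):
    c=robot.camera(n);cv2.imwrite(f"pics/{n}9.png",c["color"][:,:,::-1])
a=cv2.imread("pics/scene9.png");b=cv2.imread("pics/side9.png")
f=lambda i,x,y:cv2.resize(i[y:y+60,x:x+60],None,fx=6.6,fy=6.6,interpolation=cv2.INTER_CUBIC)
cv2.imwrite("pics/c11.png",np.hstack([f(a,290,200),f(b,310,130)]))
E
```

```text
time: 10.28
position: [0.4577, -0.028, 0.2505]
eef_rot: [[-0.996, 0.09, 0.0], [0.09, 0.996, 0.0], [-0.0, 0.0, -1.0]]
wrist_force: [4.8, -0.7, -4.6]
gripper_width: 0.221
[ 0.45766372 -0.02796061  0.25046568] [ 4.81627281 -0.69122541 -4.60206564]
```

View pics/c11.png

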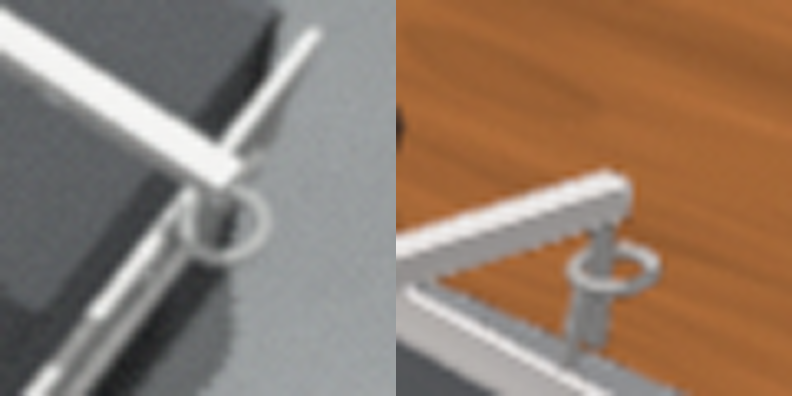

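```bash
python3 -m pendant '[[0,0,0,0.002,0,0,1],[0,0,0,0.002,0,-0.001,1],[0,0,0,0.002,0,0,1],[0,0,0,0.002,0,0,1]]'; python3 -m pendant '[[0,0,0,0.001,0,0,1],[0,0,0,0.001,0,0,1]]'
```

```text
time: 10.88
position: [0.4497, -0.0272, 0.2514]
eef_rot: [[-0.996, 0.09, 0.0], [0.09, 0.996, -0.0], [-0.0, -0.0, -1.0]]
wrist_force: [3.5, -1.4, -1.2]
gripper_width: 0.22
time: 11.12
position: [0.4478, -0.027, 0.2514]
eef_rot: [[-0.996, 0.09, 0.0], [0.09, 0.996, 0.0], [-0.0, 0.0, -1.0]]
wrist_force: [5.6, -0.3, -1.5]
gripper_width: 0.215
```

```bash
python3 -m pendant '[[0,0,0,0.001,0,0,1],[0,0,0,0.001,0,0,1]]'; python3 -m pendant '[[0,0,0,0.001,0,0,1]]';python3 -m pendant '[[0,0,0,0.001,0,0,1]]'
```

```text
time: 11.38
position: [0.4457, -0.0268, 0.2513]
eef_rot: [[-0.996, 0.09, -0.0], [0.09, 0.996, -0.0], [-0.0, -0.0, -1.0]]
wrist_force: [5.4, 0.1, -2.2]
gripper_width: 0.218
time: 11.5
position: [0.4446, -0.0267, 0.2513]
eef_rot: [[-0.996, 0.09, -0.0], [0.09, 0.996, -0.0], [0.0, -0.0, -1.0]]
wrist_force: [4.9, 0.0, -2.0]
gripper_width: 0.216
time: 11.62
position: [0.4436, -0.0266, 0.2513]
eef_rot: [[-0.996, 0.09, -0.0], [0.09, 0.996, 0.0], [0.0, -0.0, -1.0]]
wrist_force: [4.2, -0.7, -0.7]
gripper_width: 0.217
```

```bash
for i in 1; do python3 -m pendant '[[0,0,0,0.001,0,0,1]]'; done; python3 -m pendant '[[0,0,0,0.001,0,0,1]]'
python3 - <<'E'
from rig import robot
import cv2,numpy as np
print(robot.read_state()["position"],robot.read_state()["wrist_force"])
for n in("scene","side"):
    c=robot.camera(n);cv2.imwrite(f"pics/{n}12.png",c["color"][:,:,::-1])
a=cv2.imread("pics/scene12.png");b=cv2.imread("pics/side12.png")
f=lambda i,x,y:cv2.resize(i[y:y+80,x:x+80],None,fx=5,fy=5,interpolation=cv2.INTER_CUBIC)
cv2.imwrite("pics/c12.png",np.hstack([f(a,270,190),f(b,300,130)]))
E
```

```text
time: 11.75
position: [0.4426, -0.0265, 0.2513]
eef_rot: [[-0.996, 0.09, -0.0], [0.09, 0.996, -0.0], [0.0, -0.0, -1.0]]
wrist_force: [5.1, -0.4, -2.0]
gripper_width: 0.211
time: 11.88
position: [0.4416, -0.0265, 0.2513]
eef_rot: [[-0.996, 0.09, -0.0], [0.09, 0.996, -0.0], [0.0, -0.0, -1.0]]
wrist_force: [5.3, -1.9, -1.3]
gripper_width: 0.221
[ 0.4416456  -0.02645937  0.25132786] [ 5.29119076 -1.92386331 -1.27094693]
```

View pics/c12.png

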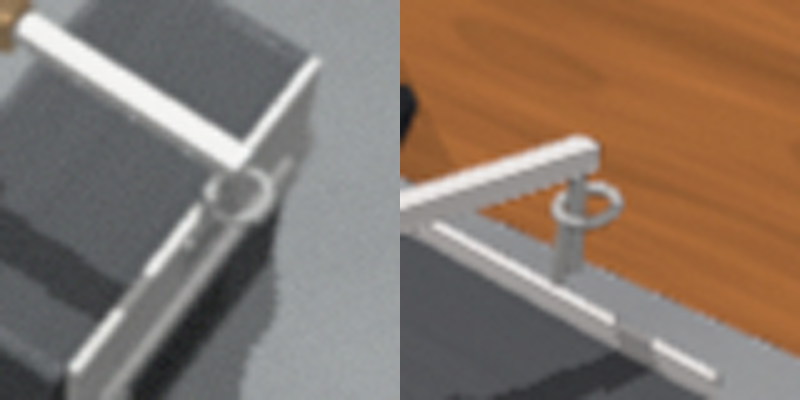

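```bash
python3 -m pendant '[[0,0,0,0.001,0,0,1]]'|grep -E 'pos|for';python3 -m pendant '[[0,0,0,0.001,0,0,1]]'|grep -E 'pos|for';python3 -m pendant '[[0,0,0,0.0005,0,0,1]]'|grep -E 'pos|for'
```

```text
position: [0.441, -0.0264, 0.2514]
wrist_force: [7.9, -1.1, -3.8]
position: [0.4403, -0.0263, 0.2515]
wrist_force: [10.8, -1.1, -3.7]
position: [0.4401, -0.0263, 0.2516]
wrist_force: [12.0, -0.9, -5.3]
```

```bash
python3 -m pendant '[[0,0,0,0.0008,0,0,1]]'|grep -E 'pos|for';python3 -m pendant '[[0,0,0,0,0,0,1]]'|grep -E 'pos|for'; python3 -m pendant '[[0,0,0,0,0,0,1]]'|grep -E 'pos|for'
```

```text
position: [0.4395, -0.0262, 0.2517]
wrist_force: [14.4, -1.0, -5.0]
position: [0.4396, -0.0262, 0.2517]
wrist_force: [13.8, -1.4, -6.1]
position: [0.4396, -0.0262, 0.2517]
wrist_force: [14.0, -2.2, -6.2]
```

```bash
python3 -m pendant '[[0,0,0,0.0003,0,0,1],[0,0,0,0,0,0,1]]'|grep -E 'pos|for'; python3 -m pendant '[[0,0,0,0,0,0,1],[0,0,0,0,0,0,1],[0,0,0,0,0,0,1],[0,0,0,0,0,0,1]]'|grep -E 'pos|for'; python3 -m pendant '[[0,0,0,0,0,0,1],[0,0,0,0,0,0,1],[0,0,0,0,0,0,1],[0,0,0,0,0,0,1],[0,0,0,0,0,0,1],[0,0,0,0,0,0,1]]'|grep -E 'tim|for'
python3 - <<'E'
from rig import robot
import cv2,numpy as np
for n in("scene","side"):
    c=robot.camera(n);cv2.imwrite(f"pics/{n}13.png",c["color"][:,:,::-1])
a=cv2.imread("pics/scene13.png");b=cv2.imread("pics/side13.png")
f=lambda i,x,y:cv2.resize(i[y:y+80,x:x+80],None,fx=5,fy=5,interpolation=cv2.INTER_CUBIC)
cv2.imwrite("pics/c13.png",np.hstack([f(a,270,190),f(b,300,130)]))
E
```

```text
position: [0.4394, -0.0262, 0.2517]
wrist_force: [16.6, -0.7, -6.9]
position: [0.4394, -0.0262, 0.2517]
wrist_force: [13.4, -1.7, -6.9]
time: 14.22
wrist_force: [14.1, -1.4, -5.6]
```

View pics/c13.png

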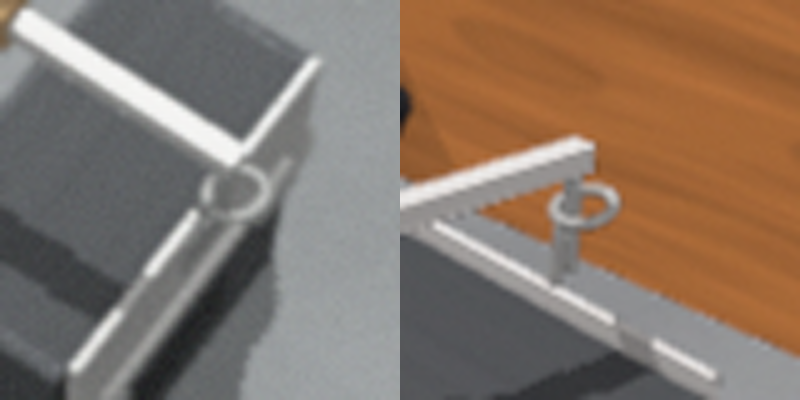

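```bash
python3 -m pendant '[[0,0,0,0.0004,0,0,1],[0,0,0,0,0,0,1],[0,0,0,0,0,0,1],[0,0,0,0,0,0,1]]'|grep -E 'pos|for'; python3 -m pendant '[[0,0,0,0,0,0,1],[0,0,0,0,0,0,1],[0,0,0,0,0,0,1],[0,0,0,0,0,0,1]]'|grep -E 'pos|for';  python3 -m pendant '[[0,0,0,0,0,0,1],[0,0,0,0,0,0,1],[0,0,0,0,0,0,1],[0,0,0,0,0,0,1]]'|grep -E 'tim|for'
```

```text
position: [0.4391, -0.0262, 0.2518]
wrist_force: [14.8, -1.1, -5.0]
position: [0.4391, -0.0262, 0.2518]
wrist_force: [15.9, -2.1, -6.0]
time: 15.82
wrist_force: [16.6, -2.0, -6.7]
```

```bash
python3 -m pendant '[[0,0,0,-0.0015,0,0,1],[0,0,0,-0.0015,0,0,1],[0,0,0,0,0,0,1]]'|grep -E 'pos|for'; python3 -m pendant '[[0,0,0,-0.001,0,0,1],[0,0,0,0,0,0,1]]'|grep -E 'pos|for';  python3 -m pendant '[[0,0,0,-0.001,0,0,1],[0,0,0,0,0,0,1]]'|grep -E 'tim|pos|for'
```

```text
position: [0.4411, -0.0264, 0.2514]
wrist_force: [6.7, -1.0, -2.4]
position: [0.4418, -0.0265, 0.2513]
wrist_force: [6.2, 0.1, -2.5]
time: 16.7
position: [0.4424, -0.0266, 0.2511]
wrist_force: [3.2, -0.2, -2.4]
```

```bash
python3 -m pendant '[[0,0,0,-0.001,0,0,1],[0,0,0,-0.001,0,0,1],[0,0,0,0,0,0,1]]'|grep -E 'pos|for'; python3 -m pendant '[[0,0,0,-0.001,0,0,1],[0,0,0,-0.001,0,0,1],[0,0,0,0,0,0,1]]'|grep -E 'pos|for'
python3 - <<'E'
from rig import robot
import cv2,numpy as np
for n in("scene","side"):
    c=robot.camera(n);cv2.imwrite(f"pics/{n}14.png",c["color"][:,:,::-1])
a=cv2.imread("pics/scene14.png");b=cv2.imread("pics/side14.png")
f=lambda i,x,y:cv2.resize(i[y:y+80,x:x+80],None,fx=5,fy=5,interpolation=cv2.INTER_CUBIC)
cv2.imwrite("pics/c14.png",np.hstack([f(a,270,190),f(b,300,130)]))
E
```

```text
position: [0.4445, -0.0267, 0.2512]
wrist_force: [0.9, 0.5, -2.8]
position: [0.4468, -0.027, 0.2513]
wrist_force: [0.1, -0.4, -2.5]
```

View pics/c14.png

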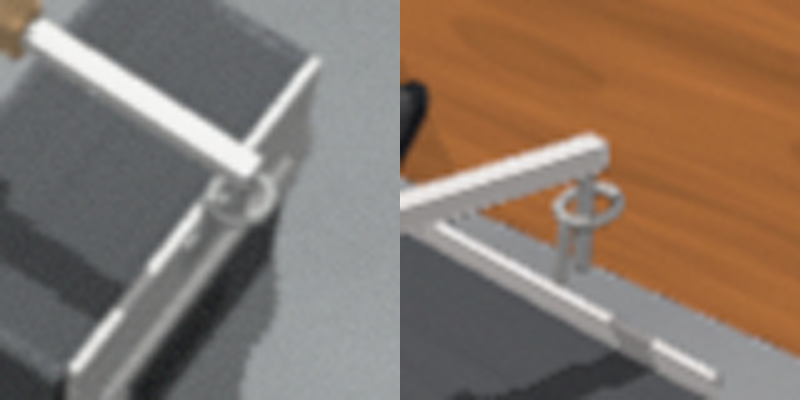

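```bash
python3 -m pendant '[[0,0,0,-0.0015,0,0,1],[0,0,0,0,0,-0.006,1],[0,0,0,0,0,-0.008,1],[0,0,0,0,0,-0.008,1]]'|grep -E 'pos|for'; python3 -m pendant '[[0,0,0,0,0,-0.008,1],[0,0,0,0,0,-0.008,1],[0,0,0,0,0,-0.010,1],[0,0,0,0,0,-0.010,1],[0,0,0,0,0,-0.010,1],[0,0,0,0,0,0,1]]'|grep -E 'pos|for'
python3 - <<'E'
from rig import robot
import cv2,numpy as np
for n in("scene","side"):
    c=robot.camera(n);cv2.imwrite(f"pics/{n}15.png",c["color"][:,:,::-1])
a=cv2.imread("pics/scene15.png");b=cv2.imread("pics/side15.png")
f=lambda i,x,y:cv2.resize(i[y:y+100,x:x+100],None,fx=4,fy=4,interpolation=cv2.INTER_CUBIC)
cv2.imwrite("pics/c15.png",np.hstack([f(a,260,180),f(b,300,100)]))
E
```

```text
position: [0.4483, -0.0271, 0.2741]
wrist_force: [0.6, -1.6, -2.2]
position: [0.4486, -0.027, 0.32]
wrist_force: [-0.1, -0.1, -3.0]
```

View pics/c15.png

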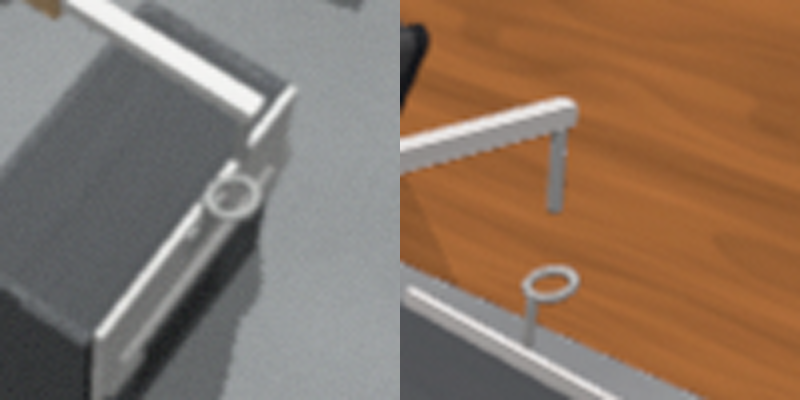

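```bash
python3 -m pendant '[[0,0,0,-0.004,-0.030,0,1],[0,0,0,-0.004,-0.050,0,1],[0,0,0,-0.004,-0.050,0,1],[0,0,0,-0.004,-0.050,0,1],[0,0,0,-0.004,-0.050,0,1],[0,0,0,-0.004,-0.030,0,1],[0,0,0,-0.002,-0.020,0,1]]'|grep -E 'pos|for'; python3 -m pendant '[[0,0,4.4,0,0,0.02,1],[0,0,4.5,0,0,0.05,1],[0,0,4.4,0,0,0.05,1],[0,0,0,0,0,0.03,1],[0,0,0,0,0,0,1],[0,0,0,0,0,0,1]]'
python3 - <<'E'
from rig import robot
import cv2,numpy as np
for n in("scene","side","wrist"):
    c=robot.camera(n);cv2.imwrite(f"pics/{n}16.png",c["color"][:,:,::-1])
a=cv2.imread("pics/scene16.png");b=cv2.imread("pics/side16.png")
f=lambda i,x,y,w,h:cv2.resize(i[y:y+h,x:x+w],None,fx=4,fy=4,interpolation=cv2.INTER_CUBIC)
cv2.imwrite("pics/c16.png",f(a,130,230,150,150));cv2.imwrite("pics/c17.png",f(b,290,240,200,150))
print(c["extrinsics"])
E
```

```text
position: [0.4485, -0.3097, 0.3188]
wrist_force: [0.6, 0.2, -2.1]
time: 20.52
position: [0.4492, -0.3088, 0.1704]
eef_rot: [[-0.948, 0.317, 0.001], [0.317, 0.948, -0.001], [-0.001, -0.0, -1.0]]
wrist_force: [1.3, -0.3, -1.8]
gripper_width: 0.215
[[ 0.31696183  0.89774162  0.30593328  0.37055558]
 [ 0.94843747 -0.29959421 -0.10348755 -0.28280523]
 [-0.00124925  0.32296019 -0.94641173  0.31352259]
 [ 0.          0.          0.          1.        ]]
```

View pics/c16.png

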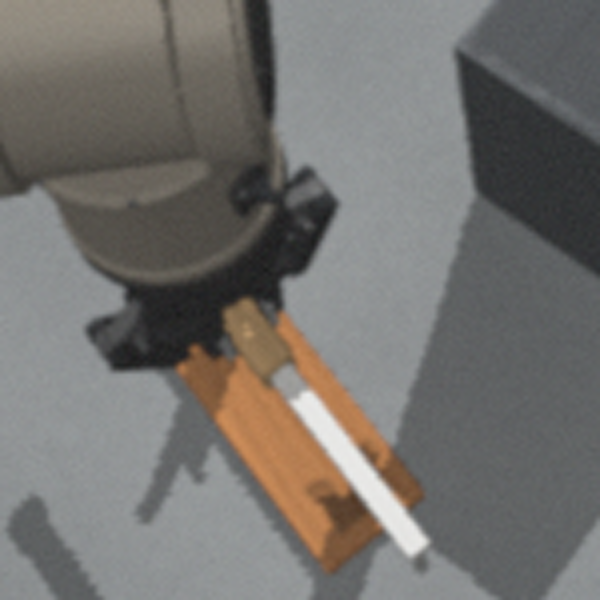

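View pics/c17.png

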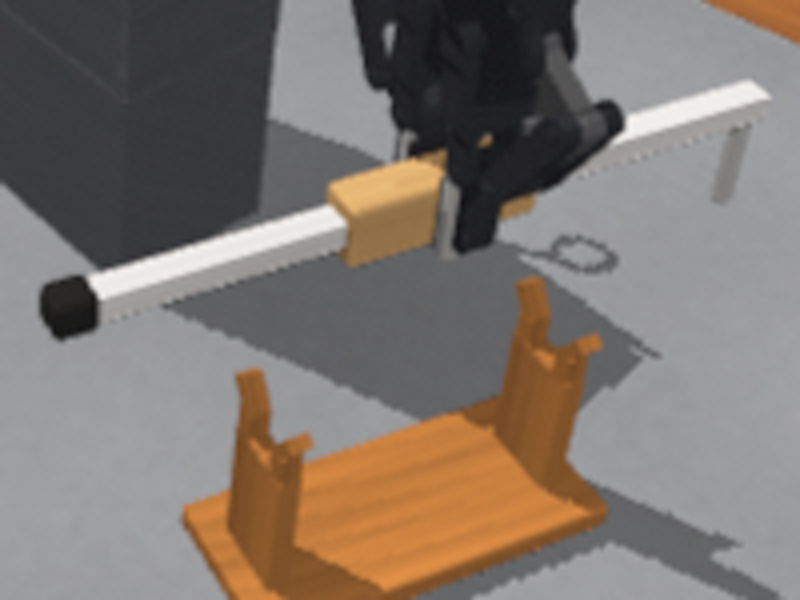

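View pics/wrist16.png

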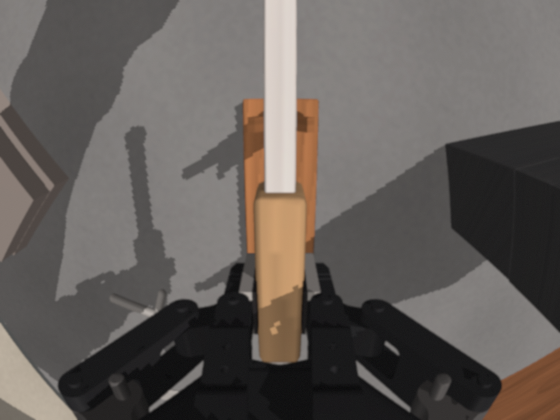

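```bash
python3 -m pendant '[[0,0,0,-0.008,0.0003,0.02,1],[0,0,0,0,0,0.03,1],[0,0,0,0,0,0.02,1],[0,0,0,0,0,0,1],[0,0,0,0,0,0,1]]'|grep -E 'pos|for'
python3 - <<'E'
from rig import robot
import cv2,numpy as np
b=robot.camera("side")["color"][:,:,::-1];a=robot.camera("scene")["color"][:,:,::-1]
f=lambda i,x,y,w,h,k:cv2.resize(i[y:y+h,x:x+w],None,fx=k,fy=k,interpolation=cv2.INTER_CUBIC)
cv2.imwrite("pics/c18.png",np.hstack([f(b,290,270,200,150,2.7)[:400],f(a,150,280,96,150,2.7)[:400]]))
E
```

```text
position: [0.4569, -0.311, 0.1003]
wrist_force: [0.1, 0.1, -3.1]Traceback (most recent call last):
  File "<stdin>", line 5, in <module>
    return _nx.concatenate(arrs, 1, dtype=dtype, casting=casting)
           ~~~~~~~~~~~~~~~^^^^^^^^^^^^^^^^^^^^^^^^^^^^^^^^^^^^^^^
ValueError: all the input array dimensions except for the concatenation axis must match exactly, but along dimension 0, the array at index 0 has size 400 and the array at index 1 has size 378
```

```bash
python3 -m pendant '[[0,0,0,0,0,0.008,1],[0,0,0,0,0,0.008,1],[0,0,0,0,0,0.008,1]]'|grep -E 'pos|for'; python3 -m pendant '[[0,0,0,0,0,0.006,1],[0,0,0,0,0,0.003,1],[0,0,0,0,0,0,1]]'|grep -E 'pos|for'
python3 - <<'E'
from rig import robot
import cv2,numpy as np
b=robot.camera("side")["color"][:,:,::-1]
f=lambda i,x,y,w,h,k:cv2.resize(i[y:y+h,x:x+w],None,fx=k,fy=k,interpolation=cv2.INTER_CUBIC)
cv2.imwrite("pics/c18.png",f(b,290,270,200,150,4))
E
```

```text
position: [0.4565, -0.3104, 0.0747]
wrist_force: [0.3, 0.1, -2.7]
position: [0.4564, -0.3106, 0.0662]
wrist_force: [0.6, -0.0, -2.1]
```

View pics/c18.png

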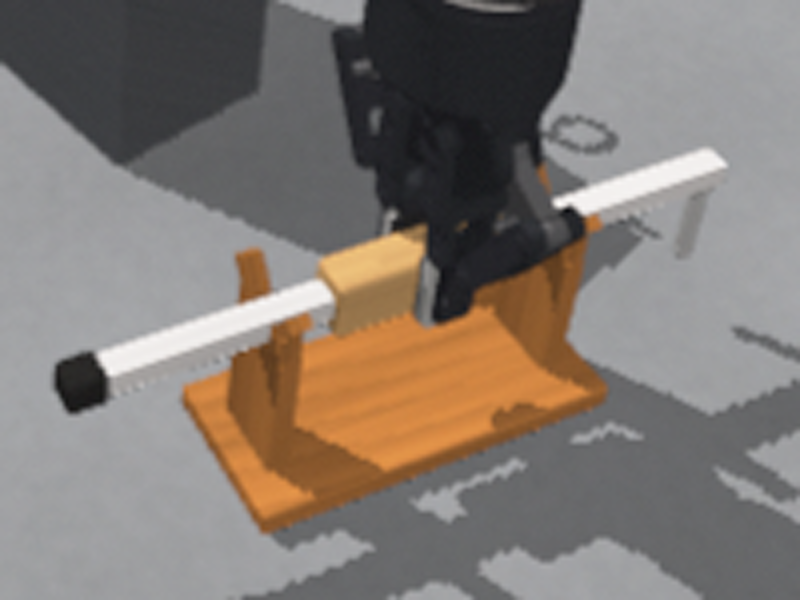

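In both slots, with no contact force yet. I'll lower until it touches.

```bash
python3 -m pendant '[[0,0,0,0,0,0.001,1],[0,0,0,0,0,0.001,1]]'|grep -E 'pos|for'; python3 -m pendant '[[0,0,0,0,0,0.001,1],[0,0,0,0,0,0,1]]'|grep -E 'pos|for'
```

```text
position: [0.4567, -0.3105, 0.0644]
wrist_force: [0.3, -0.8, -1.9]
position: [0.4567, -0.3106, 0.0641]
wrist_force: [-4.6, 4.3, 17.2]
```

```bash
python3 -m pendant '[[0,0,0,0,0,-0.0006,1],[0,0,0,0,0,0,0.3],[0,0,0,0,0,0,-0.2],[0,0,0,0,0,0,-1],[0,0,0,0,0,0,-1],[0,0,0,0,0,0,-1],[0,0,0,0,0,0,-1],[0,0,0,0,0,0,-1]]' 20;python3 -m pendant '[[0,0,0,0,0,-0.01,-1],[0,0,0,0,0,-0.03,-1],[0,0,0,0,0,-0.05,-1],[0,0,0,0,0,-0.05,-1],[0,0,0,0,0,-0.05,-1],[0,0,0,0,0,-0.05,-1],[0,0,0,0,0,0,-1]]'
python3 - <<'E'
from rig import robot
import cv2,numpy as np
for n in("scene","side","wrist"):
    c=robot.camera(n);cv2.imwrite(f"pics/{n}20.png",c["color"][:,:,::-1])
b=cv2.imread("pics/side20.png")
f=lambda i,x,y,w,h,k:cv2.resize(i[y:y+h,x:x+w],None,fx=k,fy=k,interpolation=cv2.INTER_CUBIC)
cv2.imwrite("pics/c20.png",f(b,250,120,240,300,2))
E
```

```text
time: 23.7
position: [0.4565, -0.3106, 0.0639]
eef_rot: [[-0.948, 0.317, -0.0], [0.317, 0.948, -0.0], [0.0, -0.0, -1.0]]
wrist_force: [0.3, 0.5, -0.0]
gripper_width: 1.0
time: 24.58
position: [0.4574, -0.3117, 0.3077]
eef_rot: [[-0.948, 0.317, 0.005], [0.317, 0.948, -0.001], [-0.006, 0.001, -1.0]]
wrist_force: [-0.2, 1.0, -1.6]
gripper_width: 1.001
```

View pics/c20.png

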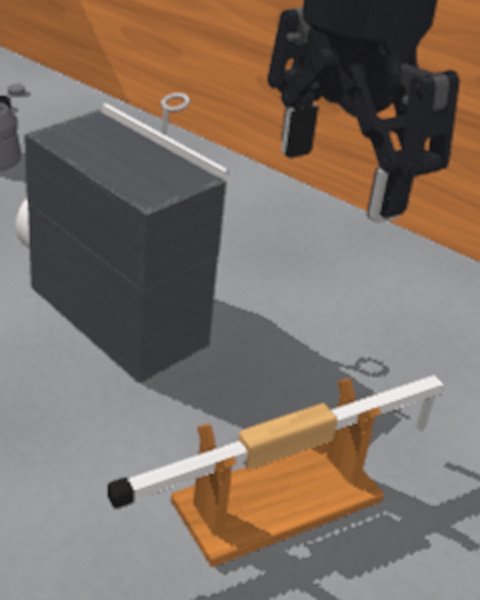

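View pics/scene20.png

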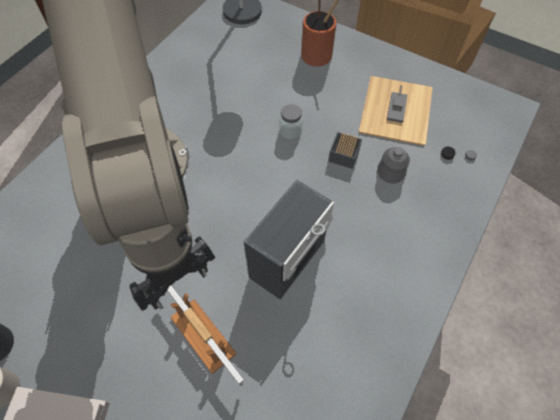

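View pics/wrist20.png

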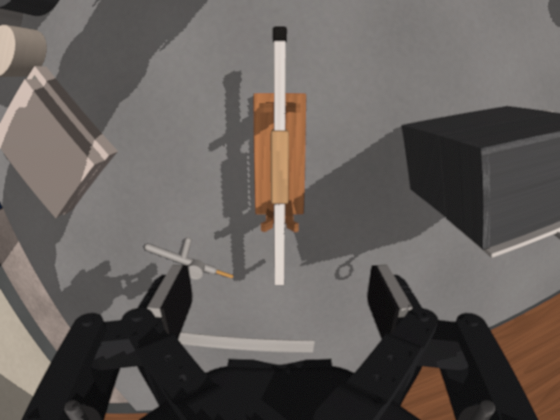

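Run:
```python
from h import *
X,e=tri(np.array([318,229.5]),np.array([337.3,170.3]));V=(.5717,-.0396,-.0897)
c,s=np.cos(V[2]),np.sin(V[2]);d=X[:2]-V[:2];lx=c*d[0]+s*d[1];print(X,e,lx,X[2],"q",np.arctan2(lx,X[2]-.12)-np.arctan2(.024,.125))
from rig import robot
import cv2
a=cv2.imread("pics/scene20.png");b=cv2.imread("pics/scene0.png")
print(cv2.absdiff(a,b)[90:185,270:420].max(),)
print(robot.sign_off())
```

```text
[ 0.59382048 -0.04315424  0.24788224] [ 0.05461969 -0.8402274   0.68157199  0.4738238 ] 0.02234993866078137 0.24788223629270614 q -0.01666936165505803
55
the job is handed in; nothing more can be done
None
```

The flap is shut and the pole is back in both forks of its cradle. I handed the job in at about 24.6 s on the robot's clock, against the 69 s limit.

**What I did:** I took the pole from its cradle and lowered the prong into the ring eye without touching the ring. I drew the flap round its arc to the stop at 4–6 N, then held the pull for about 3 s. Then I slackened off, lifted the prong clear, laid the pole back and drew the open gripper about 0.24 m up.

**What the last checks showed:**
- **Pull:** the readings during the hold were 13.4–16.6 N along the pull. Friction at the eye and the pole's weight added 5–7 N vertically. The largest total reading was about 18 N, below the 25 N limit. I read the force only at the end of each call, so I did not watch it continuously.
- **Flap:** the ring measured 22 mm out and 248 mm up, against 24 and 245 mm when shut. That gives an angle of about -0.02 rad, which is zero within camera error.
- **Pole:** all three views show it in both slots. I set it about 8 mm further along than where it started, because it began about 8 mm short of the cradle's centre.
- **Jar, tin and pot:** they sit at the same picture positions as at the start. I also compared the before and after pictures. The largest difference in that area was 55 of 255, which I did not look into; I saw no shift by eye.

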